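# Gauge the spare shelf post

## Task

Stand the spare steel shelf post in the wide end of the tapered gauge and slide it along the slot, upright, until it wedges snugly, under a push of about 10 N, between the straight rail and the blue jaw, then let go and leave it wedged there. Then slide the gauge's red pointer along its track until it just touches the post, to mark the size, and let go. Force nothing, do not knock the post loose, and leave the cups, sugar bowl and frother where they are.

Things in the scene. Friction and masses are not known exactly. Their poses are not given: they have to be found in the camera images.
- post_mid (a point): centre (50 mm up) of the spare shelf post: a loose upright steel cylinder, 22 mm in diameter, 100 mm tall, about 0.12 kg, with a black band near its top; it stands on the counter. z runs up along the post
- gauge: tapered gauge fixed to the counter; origin on the counter in the slot. y runs along the slot from the open mouth (y = -100 mm) to the narrow end (y = +100), x to the straight rail, z up. This aluminium rail (16 mm thick, 40 tall) has its slot face at x = +11 mm, so a 22 mm post against it has its axis at x = 0. The slot has no floor but the counter. The pointer's track is at x = +60 mm
- jaw: the slot's other side: a blue slanting blade (14 x 40 mm) clamped on steel feet. This pose is the feet's, the same as the gauge's; the blade was clamped by hand up to 4 mm either way along x, unmeasured. The blade closes the slot 0.13 mm per mm of y; nominally 38 mm at the mouth, post-wide at y = +23 mm, in fact anywhere from -8 to +54. A push of 8 to 12 N wedges the post; it then stays
- pointer (a joint): travel (m) of the red pointer along its track, growing towards the slot's mouth (the gauge's -y); 0 is built with the touching edge at the gauge's y = +120 mm. It stays where left; about 2 N of friction
- pointer_tip (a point): point of the red pointer's touching edge (facing the mouth) that meets the post: 48 mm above the counter, over the slot at the gauge's x = 0. The bar is 8 mm thick along y, 8 mm tall, and passes over the straight rail; it touches the post when this point is 11 mm from the post's axis
- pointer_knob (a point): centre of the red square knob that moves the pointer: 16 x 16 mm, from 30 to 70 mm above the counter (this point is 50 mm up), at the gauge's x = +60 mm and 4 mm (along the gauge's +y) behind the touching edge
- post: the same post, origin at the centre of its foot
- cup_a: amber glass cup, 72 mm wide, 75 mm tall; origin under its centre; leave alone
- cup_b: amber glass cup like the other; leave alone
- sugar: white ceramic sugar bowl with lid, 90 mm wide, 102 mm tall; origin under its centre; leave alone
- frother: white plastic milk frother standing on its base, 76 mm wide, 130 mm tall, with a grey toggle switch; origin under its centre; leave alone
Mind the look-alikes: they are no part of the job. Of the things that look like the jaw, take the one that is farthest to the robot's right at the start. Of the things shaped like the post, the bare steel one is meant.

How it is judged:
By the outcome, as a careful person would: the job done as asked, in the order asked, and still so for the second after the job is handed in, with the robot touching nothing.
It also fails if it takes over 72 s, if anything falls off the work surface, if the arm or the gripper's body presses on something with over 40 N, if the wrist force passes 120 N, or if a joint passes its speed limit or range.

## Robot

A 6-joint arm with a two-finger parallel gripper is mounted at the origin on the work surface. World frame = base frame: x ahead of the robot, y to its left, z up, the work surface at z = 0. Lengths are in mm, angles in rad, forces in N, time in s.
With the tool pointing down it reaches from about 350 to 875 mm from the base axis. Payload 4.2 kg.
Tool frame: the origin (TCP) lies on the mounting face of the last link; the fingertips stand 173 mm ahead of it and the grasp point (between the pads) lies grip_point_offset ahead of it (grip_point_offset is the distance from the TCP to the grasp point, in mm); z points along the fingers, y is the line along which they close (so a half turn about z gives the same grasp; the last joint's range is limited). The gripper opens to 85 mm and grips with 20 to 120 N. Pads are 22 mm wide; open, the fingers measure 114 mm over their backs; the gripper's body (76 mm by 85 mm) begins 54 mm behind the grasp point. The pads swing forward as they close: fully open they stand 13 mm farther back than shut.
Start: joints at [1.604, 0.385, 0.008, 0, -1.194, -0.259], TCP at [139.897, 609.121, 404.712] pointing down, gripper open.
Joint ranges: [-3.14, 3.14], [-1.21, 2.06], [-1.07, 1.41], [-3.16, 2.05], [-2.99, -0.16], [-3.1, 3.1]. Speed limits (rad/s): [2.79, 2.79, 3.14, 3.14, 3.14, 3.14].

## Interface

Orientations are given as a unit quaternion [x, y, z, w].
In Python, from bench import read_state, get_image, job_done, recognise, place_of, grip_point_offset gives the robot as it stands. The module is installed in compiled form; this text tells all that it offers.
- The arm moves only by the tool carry_out, never from a script. Its arguments are lists of equal length, an entry for each row: "slide": the shift along the tool's x, y, z in m, a list of three; "roll": the turn about the tool's z in degrees; "claw": the finger opening in m, from 0 to 0.0854. A call has 1 to 8 rows; each row is the pose to reach, as a shift and turn from the pose commanded when the call began, along the tool's axes at that moment; what a row does not reach only later rows make up. A row lasts 1/8 s, in which the tool goes at most 62.5 mm and 10.7 degrees, less where a joint would pass 70% of its speed; a pose out of reach is approached as far as the arm can. A call with a gripper value outside its range is refused whole. The fingers move at their own pace and stop on an object; the grip force is fixed at half the most. Time passes only in rows, so rows that repeat a pose let the fingers close. It gives the time, the measured TCP pose, the force, the opening and the grip force at its end, in the units of the state.
- read_state(): the state, without advancing time (a new reading comes with each control period).
- get_image(name): name is "scene" or "top"; returns a dict with "img" (420x560x3 uint8, red, green, blue), "z_map" (420x560 float32, mm along the optical axis (not along the pixel's ray), 0 where there is no reading), "mtx" (3x3 intrinsics, pixels), "world_from_camera" (4x4, takes a point from camera to world coordinates). Camera axes: x right, y up, looking along -z (the intrinsics and any distortion apply to the point x, -y, -z); pixel columns grow to the right and rows downward; lengths in mm; the calibration is good to about 2 mm. A picture is of the moment at which its call begins.
- job_done(): hands the job in; it is judged then, once.
Trained networks look in a picture, given as the dict that the camera call returned (one of the last four; its "shot" number tells which), for a name from the list of things; names that differ only in an ending like _2 or _b are one class to them, and where a whole thing is asked for, a point or a joint stands for the part that bears it (a point fixed in the world has none). Each returns a list of dicts, best first, with "conf" (0 to 1); they miss things now and then, are a little off and sometimes report something else, mostly with a low value. They report only what shows in the picture. A call takes as long as a camera call. They do not tell look-alikes from the thing itself.
- recognise(picture, thing): "at" ([column, row] in pixels, amid what is visible of it).
- place_of(picture, thing): "at" ([column, row] in pixels: a listed point, or the origin of a listed thing).
The state is a dict: "clock": time; "joints": joint angles; "joint_vel": joint speeds; "joint_efforts": joint torques, N m; "position": TCP position; "ee_rot": TCP orientation; "contact_force": force on the tool from outside, world axes, zero at the start; "wrist_torque": the same for the moment, N m; "gripper_width": finger opening in mm; "grasp_force": force on a finger pad.
Only numpy, scipy, OpenCV 4.12 (cv2) and the standard library are available. Lean on these libraries where they do the work, as an engineer would, in place of code of your own. Each camera call takes 0.05 s, during which the arm holds its last target. There are 200 camera calls.

## Working session

There is one attempt and no reset: what is moved stays moved. The work goes in short steps, Python scripts to look and compute and a tool call to move; the robot and the scene stay as the last step left them, time stands still between calls to the robot, and variables do not carry over. Pictures are saved under pics/ and viewed, at most 10 in all, crops included, and the job is handed in when it is done.

Besides the shell and the picture viewer there is one more tool, called after "Request:" as a command line: name --pt "numbers of a row" for each row, then --argument value for the rest. carry_out: Moves the arm, as the interface text tells. Its arguments: {"type":"object","properties":{"slide":{"type":"array"},"roll":{"type":"array"},"claw":{"type":"array"}},"required":["slide","roll","claw"]}

```bash
mkdir -p pics; cat > h.py <<'E'
import numpy as np, cv2
from bench import *
def px2w(p,uv,z=None,depth=None):
    K=p["mtx"];T=np.array(p["world_from_camera"])
    d=np.linalg.inv(K)@np.array([uv[0],uv[1],1.]);d=np.array([d[0],-d[1],-d[2]])
    if depth is not None: return (T[:3,:3]@(d*depth)+T[:3,3])
    r=T[:3,:3]@d;o=T[:3,3];return o+r*(z-o[2])/r[2]
def w2px(p,w):
    T=np.linalg.inv(p["world_from_camera"]);c=T[:3,:3]@np.array(w,float)+T[:3,3]
    q=p["mtx"]@np.array([c[0],-c[1],-c[2]]);return q[:2]/q[2]
def save(p,name,box=None,s=1):
    im=p["img"][:,:,::-1]
    if box: im=im[box[1]:box[3],box[0]:box[2]]
    cv2.imwrite("pics/"+name,cv2.resize(im,None,fx=s,fy=s,interpolation=cv2.INTER_CUBIC))
E
python3 - <<'E'
from h import *
P={n:get_image(n) for n in("scene","top")}
for n,p in P.items():
    save(p,n+"0.png",s=1.4)
    print(n,np.round(p["mtx"],1).tolist(),np.round(p["world_from_camera"],3).tolist())
    for t,z in(("post_mid",50),("post",0),("gauge",0),("jaw",0),("pointer_tip",48),("pointer_knob",50),("cup_a",0),("sugar",0),("frother",0)):
        print(t,[(np.round(r["at"]).tolist(),round(r["conf"],2),np.round(px2w(p,r["at"],z)).tolist()) for r in place_of(p,t)])
s=read_state();print(s,grip_point_offset)
E
```

```text
scene [[440.9, 0.0, 283.6], [0.0, 440.9, 202.9], [0.0, 0.0, 1.0]] [[0.772, -0.442, 0.457, 1014.49], [0.635, 0.515, -0.576, -479.876], [0.019, 0.735, 0.678, 740.368], [0.0, 0.0, 0.0, 1.0]]
post_mid [([136.0, 299.0], 0.86, [507.0, -275.0, 50.0]), ([119.0, 281.0], 0.77, [449.0, -271.0, 50.0]), ([162.0, 320.0], 0.68, [581.0, -274.0, 50.0])]
post [([124.0, 297.0], 0.71, [450.0, -272.0, 0.0]), ([169.0, 335.0], 0.71, [585.0, -270.0, 0.0]), ([142.0, 314.0], 0.58, [509.0, -274.0, 0.0])]
gauge [([275.0, 223.0], 0.97, [545.0, 82.0, 0.0])]
jaw [([418.0, 162.0], 0.8, [693.0, 521.0, 0.0]), ([274.0, 225.0], 0.71, [547.0, 74.0, 0.0]), ([261.0, 162.0], 0.57, [365.0, 234.0, 0.0]), ([288.0, 334.0], 0.4, [751.0, -126.0, 0.0])]
pointer_tip [([296.0, 176.0], 0.7, [509.0, 202.0, 48.0])]
pointer_knob [([318.0, 183.0], 0.58, [567.0, 215.0, 50.0])]
cup_a [([383.0, 231.0], 0.73, [754.0, 224.0, 0.0]), ([276.0, 227.0], 0.68, [555.0, 74.0, 0.0]), ([342.0, 276.0], 0.64, [753.0, 54.0, 0.0])]
sugar [([290.0, 333.0], 0.94, [754.0, -122.0, 0.0])]
frother [([334.0, 153.0], 0.62, [493.0, 402.0, 0.0])]
top [[393.9, 0.0, 
[... 1059 characters left out ...]
58320e+00,  3.84691154e-01,  7.88965322e-03, -2.18701634e-05,
       -1.19401059e+00, -2.58598065e-01]), 'joint_vel': array([-0.00101396, -0.00070748,  0.0017185 ,  0.00166788, -0.0004904 ,
        0.00103584]), 'joint_efforts': array([-3.48871004e-05, -3.92098260e+01,  1.88623148e+01,  4.19049159e+00,
       -3.47520063e-04, -7.24349093e-06]), 'position': array([139.90538822, 609.11116351, 404.71011342]), 'ee_rot': array([ 9.93632478e-01, -1.12669864e-01, -8.91617912e-06,  9.27318686e-06]), 'contact_force': array([ 0.1567646 , -0.66516912,  0.38128908]), 'wrist_torque': array([-0.02249088, -0.02339116,  0.01152263]), 'grasp_force': 0.0, 'gripper_width': 85.21451032620173} 154.70000000000002
```

View pics/scene0.png

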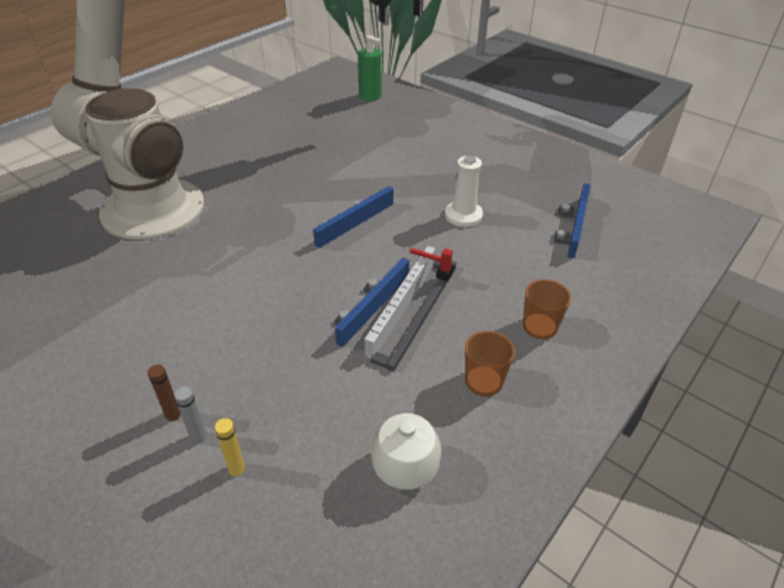

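View pics/top0.png

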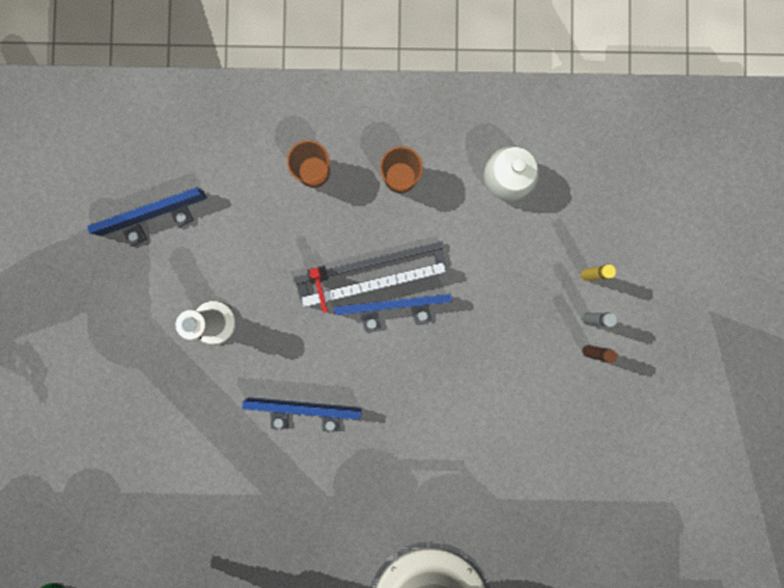

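The pictures show three post-shaped things in the top view (560-px coordinates): yellow (433,194), bare steel (435,228) and brown (435,253). I want the steel one. There are three blue blades, and the one in the gauge at about (280,217) is farthest to the robot's right. The other two, at (105,150) and (216,291), are look-alikes. Next I measure precisely from depth and check the choice in a close crop.

```bash
cat >> h.py <<'E'
def cloud(p):
    K=p["mtx"];T=np.array(p["world_from_camera"]);z=p["z_map"].astype(float)
    v,u=np.mgrid[:z.shape[0],:z.shape[1]]
    c=np.stack([(u-K[0,2])/K[0,0]*z,-(v-K[1,2])/K[1,1]*z,-z],-1)
    w=c@T[:3,:3].T+T[:3,3]; w[z<=0]=np.nan; return w
E
cat > m.py <<'E'
from h import *
def line(P,lab):
    vx,vy,x0,y0=cv2.fitLine(P.astype(np.float32),cv2.DIST_HUBER,0,.01,.01).ravel()
    if vy<0: vx,vy=-vx,-vy
    c=P.mean(0); s=(P-c)@[vx,vy]; n=(P-c)@[vy,-vx]
    print(lab,len(P),"dir",round(float(np.degrees(np.arctan2(-vx,vy))),2),"c",c.round(1),"s",np.percentile(s,[0,100]).round(),"n",np.percentile(n,[2,98]).round(1))
for n in("top","scene"):
    p=get_image(n);w=cloud(p);I=p["img"].astype(int);R,G,B=I[...,0],I[...,1],I[...,2]
    X,Y,Z=w[...,0],w[...,1],w[...,2]
    near=(abs(X-545)<70)&(abs(Y-84)<140)
    print(n)
    line(w[near&(B>R+40)&(B>G+25)&(Z>36)&(Z<45)][:,:2],"blade")
    line(w[near&(abs(R-B)<25)&(Z>36)&(Z<45)][:,:2],"rail")
    r=near&(R>G+80)&(R>B+80)
    for lo,hi in((40,58),(62,80)):
        q=w[r&(Z>lo)&(Z<hi)]; print("red",lo,len(q),np.median(q,0).round(1),np.percentile(q,[2,98],0).round(1).tolist())
    q=w[(abs(X-507)<30)&(abs(Y+272)<30)&(Z>94)&(Z<108)]; print("post top",len(q),q.mean(0).round(1),(q.min(0).round(1),q.max(0).round(1)))
    if n=="top": save(p,"crop1.png",(200,160,460,280),3)
E
python3 m.py
```

```text
top
blade 465 dir 7.39 c [525.5  75.4] s [-100.  101.] n [-6.5  6.5]
rail 653 dir 14.92 c [560.3 102.7] s [-118.  127.] n [-7.5  8. ]
red 40 77 [537.1 196.3  51.8] [[511.2, 187.6, 48.5], [565.4, 206.3, 56.6]]
red 62 44 [574.9 206.5  70.2] [[567.1, 199.5, 65.3], [581.4, 213.7, 73.1]]
post top 82 [ 506.2 -270.4   99.5] (array([ 496.8, -281.5,   94.2]), array([ 517. , -260.5,  104.5]))
scene
blade 419 dir 7.16 c [527.5  67.3] s [-93. 108.] n [-7.7  5.9]
rail 557 dir 14.5 c [563.2  89.7] s [-106.  141.] n [-8.8  8.3]
red 40 55 [538.  194.9  53.7] [[512.4, 186.8, 49.3], [563.8, 202.7, 57.1]]
red 62 30 [577.8 204.6  71.6] [[570.4, 197.7, 64.9], [583.6, 212.1, 74.2]]
post top 124 [ 507.6 -273.3  100.8] (array([ 493.8, -283.1,   94. ]), array([ 517. , -262.7,  104.8]))
```

View pics/crop1.png

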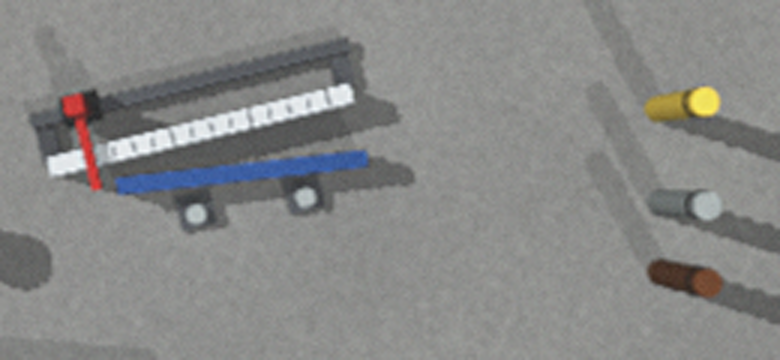

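The crop shows the bare steel post at crop (707,205), between yellow (705,102) and brown (707,282). The gauge's blade, rail and red pointer are as expected. Gauge yaw is about 14.8° and the origin about (545,84). I go above the steel post.

Request:
carry_out --pt "0.27 0.38 0" --pt "0.27 0.38 0" --pt "0.27 0.38 0" --pt "0.27 0.38 0" --pt "0.27 0.38 0" --pt "0.27 0.38 0" --pt "0.27 0.38 0" --pt "0.27 0.38 0" --roll '[0, 0, 0, 0, 0, 0, 0, 0]' --claw '[0.0854, 0.0854, 0.0854, 0.0854, 0.0854, 0.0854, 0.0854, 0.0854]'

```text
clock: 2.1
position: [318.1, 175.6, 405.1]
ee_rot: [0.994, -0.114, 0.0, -0.0]
contact_force: [-0.7, 0.6, -0.1]
gripper_width: 85.5
grasp_force: 0.0
```

Request:
carry_out --pt "0.285 0.397 0" --pt "0.285 0.397 0" --pt "0.285 0.397 0" --pt "0.285 0.397 0" --pt "0.285 0.397 0" --pt "0.285 0.397 0" --pt "0.285 0.397 0" --pt "0.285 0.397 0" --roll '[0, -10, -20, -27.7, -27.7, -27.7, -27.7, -27.7]' --claw '[0.0854, 0.0854, 0.0854, 0.0854, 0.0854, 0.0854, 0.0854, 0.0854]'

```text
clock: 3.1
position: [494.4, -242.8, 404.9]
ee_rot: [0.992, 0.128, 0.0, 0.0]
contact_force: [1.7, 0.6, 0.1]
gripper_width: 85.6
grasp_force: 0.0
```

```bash
cat > st.py <<'E'
from h import *
import sys
s=read_state();q=s["ee_rot"];a=2*np.arctan2(q[1],q[0]);p=s["position"];f=s["contact_force"]
A=np.radians(14.8);gx=np.array([np.cos(A),np.sin(A)]);gy=np.array([-gx[1],gx[0]])
d=p[:2]-[545,84]
print("t",round(s["clock"],2),"pos",p.round(1),"yaw",np.degrees(a).round(2),"gauge",(d@gx).round(1),(d@gy).round(1),"F g",(f[:2]@gx).round(1),(f[:2]@gy).round(1),f[2].round(1),"w",s["gripper_width"].round(1),s["grasp_force"].round(1))
if len(sys.argv)>2:
    t=np.array([float(v) for v in sys.argv[1:]]);e=t-p[:len(t)]
    print("tool dxy",(e[0]*np.cos(a)+e[1]*np.sin(a)).round(1),(e[0]*np.sin(a)-e[1]*np.cos(a)).round(1))
E
python3 st.py 506.7 -272
```

```text
Traceback (most recent call last):
  File "st.py", line 6, in <module>
    print("t",round(s["clock"],2),"pos",p.round(1),"yaw",np.degrees(a).round(2),"gauge",(d@gx).round(1),(d@gy).round(1),"F g",(f[:2]@gx).round(1),(f[:2]@gy).round(1),f[2].round(1),"w",s["gripper_width"].round(1),s["grasp_force"].round(1))
                                                                                                                                                                                        ^^^^^^^^^^^^^^^^^^^^^^^^
AttributeError: 'float' object has no attribute 'round'
```

Request:
carry_out --pt "0.0045 0.0314 0" --pt "0.0045 0.0314 0.05" --pt "0.0045 0.0314 0.1" --pt "0.0045 0.0314 0.1" --pt "0.0045 0.0314 0.1" --roll '[0, 0, 0, 0, 0]' --claw '[0.0854, 0.0854, 0.0854, 0.0854, 0.0854]'

```text
clock: 3.72
position: [507.2, -270.1, 306.8]
ee_rot: [0.992, 0.129, 0.001, 0.001]
contact_force: [1.4, -0.5, 0.3]
gripper_width: 85.8
grasp_force: 0.0
```

```bash
sed -i 's/s\["gripper_width"\].round(1),s\["grasp_force"\].round(1)/round(float(s["gripper_width"]),1),round(float(s["grasp_force"]),1)/' st.py; python3 st.py 506.7 -272; python3 - <<'E'
from h import *
p=get_image("scene");save(p,"above.png",(60,180,260,360),3)
for r in place_of(p,"post_mid"): print(r["at"],r["conf"],px2w(p,r["at"],50).round(1))
print(w2px(p,[506.7,-272,50]))
E
```

```text
t 3.73 pos [ 507.2 -270.1  306.8] yaw 14.82 gauge -127.0 -332.7 F g 1.2 -0.9 0.3 w 85.8 0.0
tool dxy -0.9 1.7
[160.5, 321.8] 0.79 [ 581.1 -276.8   50. ]
[137.0, 295.6] 0.68 [ 503.6 -269.1   50. ]
[120.0, 278.8] 0.65 [ 446.8 -266.2   50. ]
[332.2, 154.9] 0.15 [528.3 332.7  50. ]
[136.75899909 297.4822342 ]
```

View pics/above.png

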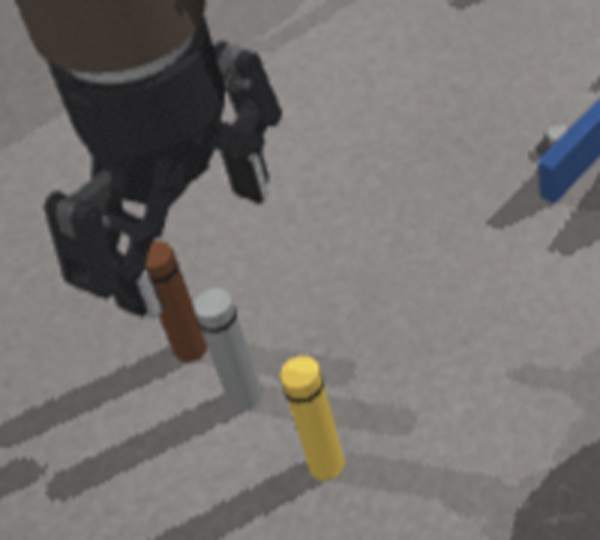

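The fingers straddle the steel post at crop (230,350). I descend and grip.

Request:
carry_out --pt "0 0.001 0.04" --pt "0 0.001 0.07" --pt "0 0.001 0.085" --pt "0 0.001 0.085" --pt "0 0.001 0.085" --roll '[0, 0, 0, 0, 0]' --claw '[0.06, 0.06, 0.06, 0.045, 0.035]'

```text
clock: 4.45
position: [507.2, -271.0, 221.4]
ee_rot: [0.992, 0.129, 0.001, 0.001]
contact_force: [-0.3, -0.1, 0.1]
gripper_width: 34.8
grasp_force: 0.0
```

Request:
carry_out --pt "0 0 0" --pt "0 0 0" --pt "0 0 0" --pt "0 0 0" --pt "0 0 0" --pt "0 0 0" --roll '[0, 0, 0, 0, 0, 0]' --claw '[0.028, 0.022, 0.018, 0.015, 0.015, 0.015]'

```text
clock: 5.2
position: [507.0, -271.1, 220.9]
ee_rot: [0.992, 0.129, 0.001, 0.001]
contact_force: [-0.5, 0.4, 6.1]
gripper_width: 20.4
grasp_force: 58.4
```

```bash
python3 st.py
```

```text
t 5.2 pos [ 507.  -271.1  220.9] yaw 14.8 gauge -127.4 -333.6 F g -0.3 0.5 6.1 w 20.4 58.4
```

Request:
carry_out --pt "0 0 -0.04" --pt "0 0 -0.08" --pt "0.03 -0.05 -0.08" --pt "0.055 -0.1 -0.08" --pt "0.08 -0.15 -0.08" --pt "0.1 -0.2 -0.08" --pt "0.121 -0.249 -0.08" --pt "0.121 -0.249 -0.08" --roll '[0, 0, 0, 0, 0, 0, 0, 0]' --claw '[0.015, 0.015, 0.015, 0.015, 0.015, 0.015, 0.015, 0.015]'

```text
clock: 6.2
position: [560.1, 4.1, 299.0]
ee_rot: [0.991, 0.131, -0.0, -0.0]
contact_force: [-0.2, -0.7, -0.6]
gripper_width: 20.7
grasp_force: 59.1
```

```bash
python3 st.py; python3 - <<'E'
from h import *
p=get_image("scene");save(p,"hold.png",(150,80,400,300),3)
print([(np.round(r["at"]),r["conf"]) for r in place_of(p,"post")][:4]); print(w2px(p,[561,0.5,80]), w2px(p,[561,0.5,40]))
E
```

```text
t 6.2 pos [560.1   4.1 299. ] yaw 15.03 gauge -5.8 -81.1 F g -0.3 -0.6 -0.6 w 20.7 59.1
[(array([172., 333.]), 0.65), (array([122., 297.]), 0.62), (array([255., 221.]), 0.46)]
[256.38363791 220.61468475] [256.80897655 233.62729651]
```

View pics/hold.png

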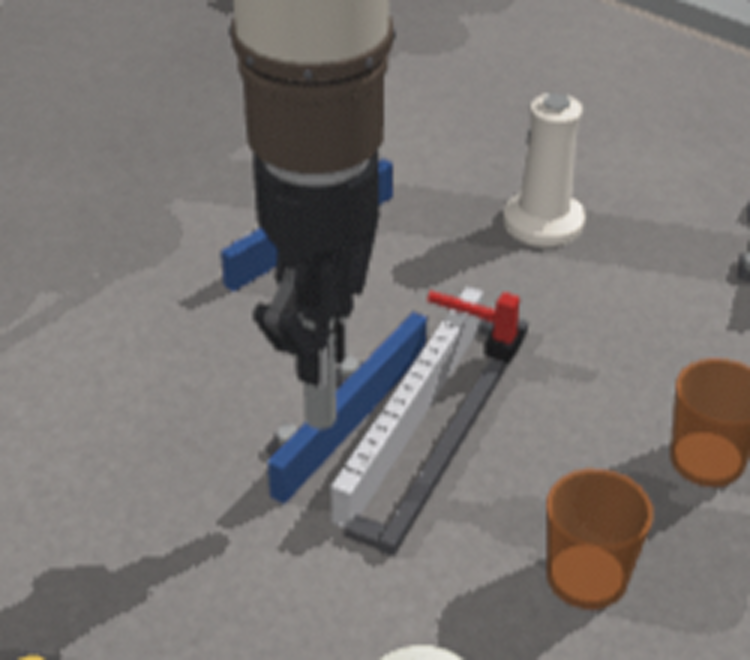

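The post hangs upright over the slot's wide end, foot at image (256,221) as predicted. I lower it in.

Request:
carry_out --pt "0 0 0.025" --pt "0 0 0.045" --pt "0 0 0.055" --pt "0 0 0.055" --roll '[0, 0, 0, 0]' --claw '[0.015, 0.015, 0.015, 0.015]'

```text
clock: 6.8
position: [559.8, -0.1, 244.1]
ee_rot: [0.992, 0.128, -0.001, 0.0]
contact_force: [0.1, -1.0, -1.3]
gripper_width: 20.4
grasp_force: 59.1
```

```bash
python3 st.py
```

```text
t 6.8 pos [ 5.598e+02 -1.000e-01  2.441e+02] yaw 14.68 gauge -7.2 -85.1 F g -0.2 -1.0 -1.3 w 20.4 59.1
```

Request:
carry_out --pt "0.001 0 0.01" --pt "0.001 0 0.02" --pt "0.001 0 0.0225" --pt "0.001 0 0.023" --pt "0.001 0 0.023" --roll '[0, 0, 0, 0, 0]' --claw '[0.015, 0.015, 0.015, 0.015, 0.015]'

```text
clock: 7.42
position: [561.1, 1.1, 221.9]
ee_rot: [0.992, 0.129, 0.0, 0.0]
contact_force: [-0.5, 0.8, -1.1]
gripper_width: 20.9
grasp_force: 59.1
```

```bash
python3 st.py
```

```text
t 7.42 pos [561.1   1.1 221.9] yaw 14.77 gauge -5.6 -84.2 F g -0.3 0.9 -1.1 w 20.9 59.1
```

Request:
carry_out --pt "0.002 0 0.0006" --pt "0.0035 0 0.0006" --pt "0.0035 0 0.0006" --roll '[0, 0, 0]' --claw '[0.015, 0.015, 0.015]'

```text
clock: 7.8
position: [564.6, 2.0, 221.2]
ee_rot: [0.992, 0.129, 0.0, -0.0]
contact_force: [0.6, 0.7, -1.5]
gripper_width: 20.2
grasp_force: 59.1
```

Request:
carry_out --pt "0.001 0 0" --pt "0.001 0 0" --roll '[0, 0]' --claw '[0.015, 0.015]'

```text
clock: 8.05
position: [565.4, 2.2, 221.1]
ee_rot: [0.992, 0.128, 0.0, 0.0]
contact_force: [0.3, 0.0, -0.6]
gripper_width: 20.7
grasp_force: 59.1
```

```bash
python3 st.py
```

```text
t 8.05 pos [565.4   2.2 221.1] yaw 14.76 gauge -1.2 -84.3 F g 0.3 -0.0 -0.6 w 20.7 59.1
```

Request:
carry_out --pt "0.001 0 0" --pt "0.001 0 0" --roll '[0, 0]' --claw '[0.015, 0.015]'

```text
clock: 8.3
position: [566.4, 2.5, 221.1]
ee_rot: [0.992, 0.128, 0.0, 0.0]
contact_force: [-0.6, -0.1, -1.2]
gripper_width: 20.4
grasp_force: 59.1
```

Request:
carry_out --pt "0.001 0 0" --pt "0.001 0 0" --roll '[0, 0]' --claw '[0.015, 0.015]'

```text
clock: 8.55
position: [567.4, 2.8, 221.1]
ee_rot: [0.992, 0.128, 0.0, -0.0]
contact_force: [-0.8, 0.1, -0.8]
gripper_width: 20.5
grasp_force: 59.1
```

```bash
python3 st.py
```

```text
t 8.55 pos [567.4   2.8 221.1] yaw 14.77 gauge 0.9 -84.3 F g -0.7 0.3 -0.8 w 20.5 59.1
```

Request:
carry_out --pt "0.001 0 0" --pt "0.001 0 0" --roll '[0, 0]' --claw '[0.015, 0.015]'

```text
clock: 8.8
position: [568.3, 3.0, 221.1]
ee_rot: [0.992, 0.128, 0.0, 0.0]
contact_force: [-0.0, -1.0, -1.1]
gripper_width: 20.5
grasp_force: 59.1
```

Request:
carry_out --pt "0.001 0 0" --pt "0.001 0 0" --roll '[0, 0]' --claw '[0.015, 0.015]'

```text
clock: 9.05
position: [568.9, 3.1, 221.0]
ee_rot: [0.992, 0.128, -0.001, 0.0]
contact_force: [-1.4, 0.5, 0.2]
gripper_width: 20.5
grasp_force: 59.1
```

```bash
python3 st.py
```

```text
t 9.05 pos [568.9   3.1 221. ] yaw 14.75 gauge 2.5 -84.3 F g -1.2 0.9 0.2 w 20.5 59.1
```

Request:
carry_out --pt "0.001 0 0" --pt "0.001 0 0" --roll '[0, 0]' --claw '[0.015, 0.015]'

```text
clock: 9.3
position: [569.4, 3.2, 221.0]
ee_rot: [0.992, 0.128, -0.001, 0.0]
contact_force: [-4.3, -0.7, 2.1]
gripper_width: 20.9
grasp_force: 59.1
```

```bash
python3 st.py
```

```text
t 9.3 pos [569.4   3.2 221. ] yaw 14.75 gauge 3.0 -84.3 F g -4.3 0.4 2.1 w 20.9 59.1
```

Rail contact is felt at about TCP gauge x = 2.4, at roughly 3 N/mm. I back off slightly and slide along the slot.

Request:
carry_out --pt "-0.002 0 0" --pt "-0.002 -0.012 0" --pt "-0.002 -0.024 0" --pt "-0.002 -0.036 0" --pt "-0.002 -0.048 0" --pt "-0.002 -0.06 0" --pt "-0.002 -0.06 0" --roll '[0, 0, 0, 0, 0, 0, 0]' --claw '[0.015, 0.015, 0.015, 0.015, 0.015, 0.015, 0.015]'

```text
clock: 10.18
position: [552.9, 62.1, 221.3]
ee_rot: [0.992, 0.129, 0.0, -0.0]
contact_force: [-0.9, -0.4, -1.7]
gripper_width: 20.7
grasp_force: 59.0
```

```bash
python3 st.py
```

```text
t 10.18 pos [552.9  62.1 221.3] yaw 14.86 gauge 2.1 -23.2 F g -1.0 -0.1 -1.7 w 20.7 59.0
```

Request:
carry_out --pt "0 -0.002 0" --pt "0 -0.004 0" --pt "0 -0.006 0" --pt "0 -0.008 0" --pt "0 -0.008 0" --roll '[0, 0, 0, 0, 0]' --claw '[0.015, 0.015, 0.015, 0.015, 0.015]'

```text
clock: 10.8
position: [550.9, 68.8, 221.1]
ee_rot: [0.992, 0.128, 0.0, -0.0]
contact_force: [0.6, 0.6, -1.9]
gripper_width: 20.7
grasp_force: 59.0
```

Request:
carry_out --pt "0 -0.002 0" --pt "0 -0.004 0" --pt "0 -0.004 0" --roll '[0, 0, 0]' --claw '[0.015, 0.015, 0.015]'

```text
clock: 11.18
position: [549.9, 72.7, 221.1]
ee_rot: [0.992, 0.129, -0.0, 0.0]
contact_force: [0.8, -0.4, -1.5]
gripper_width: 20.8
grasp_force: 59.0
```

```bash
python3 st.py
```

```text
t 11.18 pos [549.9  72.7 221.1] yaw 14.78 gauge 1.8 -12.1 F g 0.7 -0.6 -1.5 w 20.8 59.0
```

Request:
carry_out --pt "0 -0.002 0" --pt "0 -0.004 0" --pt "0 -0.006 0" --pt "0 -0.006 0" --roll '[0, 0, 0, 0]' --claw '[0.015, 0.015, 0.015, 0.015]'

```text
clock: 11.68
position: [548.4, 78.6, 221.2]
ee_rot: [0.992, 0.129, 0.0, -0.0]
contact_force: [-0.6, -0.2, -0.8]
gripper_width: 20.9
grasp_force: 59.0
```

Request:
carry_out --pt "0 -0.002 0" --pt "0 -0.004 0" --pt "0 -0.004 0" --roll '[0, 0, 0]' --claw '[0.015, 0.015, 0.015]'

```text
clock: 12.05
position: [547.3, 82.4, 221.1]
ee_rot: [0.992, 0.129, -0.0, 0.0]
contact_force: [-0.2, 0.4, -1.6]
gripper_width: 20.5
grasp_force: 59.0
```

```bash
python3 st.py
```

```text
t 12.05 pos [547.3  82.4 221.1] yaw 14.78 gauge 1.9 -2.1 F g -0.1 0.4 -1.6 w 20.5 59.0
```

Request:
carry_out --pt "0 -0.002 0" --pt "0 -0.004 0" --pt "0 -0.006 0" --pt "0 -0.006 0" --roll '[0, 0, 0, 0]' --claw '[0.015, 0.015, 0.015, 0.015]'

```text
clock: 12.55
position: [545.8, 88.2, 221.2]
ee_rot: [0.992, 0.129, 0.0, 0.0]
contact_force: [0.7, -0.3, -0.9]
gripper_width: 21.2
grasp_force: 59.0
```

Request:
carry_out --pt "0 -0.002 0" --pt "0 -0.004 0" --pt "0 -0.004 0" --roll '[0, 0, 0]' --claw '[0.015, 0.015, 0.015]'

```text
clock: 12.92
position: [544.8, 92.1, 221.1]
ee_rot: [0.992, 0.129, 0.0, -0.0]
contact_force: [-0.2, 0.7, -0.3]
gripper_width: 20.5
grasp_force: 59.0
```

```bash
python3 st.py
```

```text
t 12.93 pos [544.8  92.1 221.1] yaw 14.78 gauge 1.9 7.9 F g -0.0 0.7 -0.3 w 20.5 59.0
```

Request:
carry_out --pt "0 -0.002 0" --pt "0 -0.004 0" --pt "0 -0.004 0" --roll '[0, 0, 0]' --claw '[0.015, 0.015, 0.015]'

```text
clock: 13.3
position: [543.8, 96.0, 221.1]
ee_rot: [0.992, 0.129, 0.0, -0.0]
contact_force: [-0.5, -0.2, -1.1]
gripper_width: 20.7
grasp_force: 59.0
```

Request:
carry_out --pt "0 -0.002 0" --pt "0 -0.004 0" --pt "0 -0.004 0" --roll '[0, 0, 0]' --claw '[0.015, 0.015, 0.015]'

```text
clock: 13.68
position: [542.7, 99.8, 221.2]
ee_rot: [0.992, 0.129, 0.0, 0.0]
contact_force: [-0.5, 0.6, -1.6]
gripper_width: 20.6
grasp_force: 59.0
```

```bash
python3 st.py
```

```text
t 13.68 pos [542.7  99.8 221.2] yaw 14.78 gauge 1.9 15.9 F g -0.3 0.7 -1.6 w 20.6 59.0
```

Request:
carry_out --pt "0 -0.0015 0" --pt "0 -0.003 0" --pt "0 -0.003 0" --roll '[0, 0, 0]' --claw '[0.015, 0.015, 0.015]'

```text
clock: 14.05
position: [542.0, 102.7, 221.1]
ee_rot: [0.992, 0.129, 0.0, 0.0]
contact_force: [1.0, -0.0, -1.7]
gripper_width: 21.0
grasp_force: 59.0
```

Request:
carry_out --pt "0 -0.0015 0" --pt "0 -0.003 0" --pt "0 -0.003 0" --roll '[0, 0, 0]' --claw '[0.015, 0.015, 0.015]'

```text
clock: 14.42
position: [541.3, 105.6, 221.2]
ee_rot: [0.992, 0.129, 0.0, -0.0]
contact_force: [0.1, 0.1, -0.5]
gripper_width: 20.9
grasp_force: 59.0
```

```bash
python3 st.py
```

```text
t 14.43 pos [541.3 105.6 221.2] yaw 14.77 gauge 1.9 21.8 F g 0.1 0.1 -0.5 w 20.9 59.0
```

Request:
carry_out --pt "0 -0.0015 0" --pt "0 -0.003 0" --pt "0 -0.003 0" --roll '[0, 0, 0]' --claw '[0.015, 0.015, 0.015]'

```text
clock: 14.8
position: [540.7, 108.3, 221.3]
ee_rot: [0.992, 0.129, 0.0, 0.0]
contact_force: [1.7, -1.1, 0.1]
gripper_width: 20.7
grasp_force: 58.8
```

Request:
carry_out --pt "0 -0.0015 0" --pt "0 -0.003 0" --pt "0 -0.003 0" --roll '[0, 0, 0]' --claw '[0.015, 0.015, 0.015]'

```text
clock: 15.18
position: [540.4, 110.0, 221.3]
ee_rot: [0.992, 0.129, 0.0, 0.001]
contact_force: [5.6, -8.9, -0.8]
gripper_width: 20.7
grasp_force: 59.0
```

```bash
python3 st.py
```

```text
t 15.18 pos [540.4 110.  221.3] yaw 14.8 gauge 2.2 26.3 F g 3.2 -10.1 -0.8 w 20.7 59.0
```

Wedging has begun (about 10 N along the slot, 3 N sideways). I relieve the sideways load by a small shift toward the rail.

Request:
carry_out --pt "0.001 0 0" --pt "0.001 0 0" --pt "0.001 0 0" --roll '[0, 0, 0]' --claw '[0.015, 0.015, 0.015]'

```text
clock: 15.55
position: [540.8, 110.0, 221.3]
ee_rot: [0.992, 0.129, -0.001, 0.001]
contact_force: [2.6, -9.0, 0.6]
gripper_width: 20.6
grasp_force: 59.3
```

```bash
for i in 1 2 3; do python3 st.py; done; python3 - <<'E'
from h import *
for n in("scene","top"):
    p=get_image(n); print(n,[(np.round(r["at"]),round(r["conf"],2)) for r in place_of(p,"post")][:4])
    if n=="scene":save(p,"wedge.png",(200,100,350,280),3)
E
python3 st.py
```

```text
t 15.55 pos [540.8 110.  221.3] yaw 14.77 gauge 2.6 26.2 F g 0.2 -9.4 0.6 w 20.6 59.3
t 15.55 pos [540.8 110.  221.3] yaw 14.77 gauge 2.6 26.2 F g 0.2 -9.4 0.6 w 20.6 59.3
t 15.55 pos [540.8 110.  221.3] yaw 14.77 gauge 2.6 26.2 F g 0.2 -9.4 0.6 w 20.6 59.3
scene [(array([279., 217.]), 0.6), (array([124., 299.]), 0.57), (array([170., 332.]), 0.57)]
top [(array([420., 250.]), 0.78), (array([418., 196.]), 0.72), (array([358., 125.]), 0.22)]
t 15.75 pos [540.8 110.  221.3] yaw 14.77 gauge 2.6 26.3 F g 1.3 -9.2 0.5 w 20.7 59.3
```

Request:
carry_out --pt "0 -0.0003 0" --pt "0 -0.0003 0" --pt "0 -0.0003 0" --roll '[0, 0, 0]' --claw '[0.015, 0.015, 0.015]'

```text
clock: 16.12
position: [540.8, 110.1, 221.3]
ee_rot: [0.992, 0.129, -0.001, 0.001]
contact_force: [3.9, -9.7, -0.5]
gripper_width: 20.6
grasp_force: 59.3
```

Request:
carry_out --pt "0 0.001 0" --pt "0 0.0015 0" --pt "0 0.0015 0" --roll '[0, 0, 0]' --claw '[0.015, 0.015, 0.015]'

```text
clock: 16.5
position: [540.8, 109.7, 221.3]
ee_rot: [0.992, 0.129, -0.001, 0.001]
contact_force: [1.4, -6.9, 1.5]
gripper_width: 20.4
grasp_force: 59.5
```

```bash
python3 st.py
```

```text
t 16.5 pos [540.8 109.7 221.3] yaw 14.77 gauge 2.5 25.9 F g -0.4 -7.0 1.5 w 20.4 59.5
```

View pics/wedge.png

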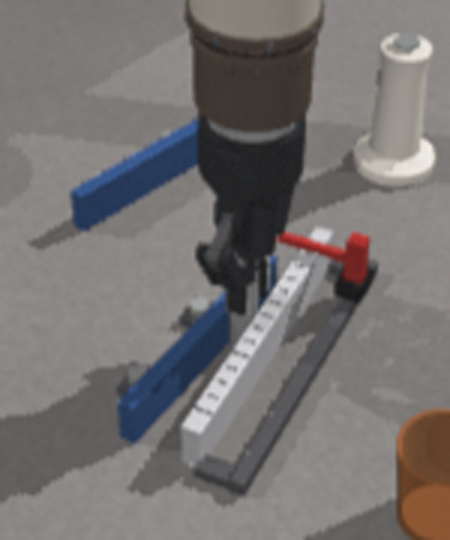

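The post is held upright in the slot near crop (250,300). Peak push was about 10.4 N. I ease the load off and open.

Request:
carry_out --pt "0 0.001 0" --pt "0 0.002 0" --pt "0 0.002 0" --roll '[0, 0, 0]' --claw '[0.015, 0.015, 0.015]'

```text
clock: 16.88
position: [541.0, 109.0, 221.3]
ee_rot: [0.992, 0.128, -0.0, -0.0]
contact_force: [-4.2, 2.0, 4.5]
gripper_width: 20.6
grasp_force: 59.8
```

Request:
carry_out --pt "0 0 0" --pt "0 0 0" --pt "0 0 0" --pt "0 0 0" --pt "0 0 0" --roll '[0, 0, 0, 0, 0]' --claw '[0.022, 0.026, 0.032, 0.038, 0.038]'

```text
clock: 17.5
position: [541.6, 108.4, 221.1]
ee_rot: [0.992, 0.128, 0.0, 0.0]
contact_force: [-0.5, 0.7, -0.3]
gripper_width: 38.3
grasp_force: 0.0
```

```bash
python3 st.py
```

```text
t 17.5 pos [541.6 108.4 221.1] yaw 14.76 gauge 2.9 24.4 F g -0.3 0.8 -0.3 w 38.3 0.0
```

The ease-off overshot into a light 3 N pull back, so the post may have loosened. I re-grip centred on it and push again.

Request:
carry_out --pt "-0.0003 -0.0022 0" --pt "-0.0003 -0.0022 0" --pt "-0.0003 -0.0022 0" --pt "-0.0003 -0.0022 0" --pt "-0.0003 -0.0022 0" --pt "-0.0003 -0.0022 0" --roll '[0, 0, 0, 0, 0, 0]' --claw '[0.038, 0.03, 0.024, 0.018, 0.015, 0.015]'

```text
clock: 18.25
position: [540.8, 110.1, 221.3]
ee_rot: [0.992, 0.128, 0.0, 0.0]
contact_force: [2.2, -4.6, 1.0]
gripper_width: 20.6
grasp_force: 58.6
```

```bash
python3 st.py
```

```text
t 18.25 pos [540.8 110.1 221.3] yaw 14.76 gauge 2.6 26.3 F g 1.0 -5.0 1.0 w 20.6 58.6
```

Request:
carry_out --pt "0 -0.001 0" --pt "0 -0.001 0" --pt "0 -0.001 0" --roll '[0, 0, 0]' --claw '[0.015, 0.015, 0.015]'

```text
clock: 18.62
position: [540.7, 110.4, 221.3]
ee_rot: [0.992, 0.129, -0.0, 0.001]
contact_force: [3.5, -8.2, 0.7]
gripper_width: 20.8
grasp_force: 58.6
```

```bash
python3 st.py
```

```text
t 18.62 pos [540.7 110.4 221.3] yaw 14.77 gauge 2.6 26.6 F g 1.3 -8.8 0.7 w 20.8 58.6
```

Request:
carry_out --pt "0 -0.0004 0" --pt "0 -0.0004 0" --pt "0 -0.0004 0" --roll '[0, 0, 0]' --claw '[0.015, 0.015, 0.015]'

```text
clock: 19.0
position: [540.7, 110.6, 221.3]
ee_rot: [0.992, 0.129, -0.0, 0.001]
contact_force: [3.9, -9.4, 2.2]
gripper_width: 21.0
grasp_force: 58.7
```

Request:
carry_out --pt "0 0.0007 0" --pt "0 0.0013 0" --pt "0 0.0013 0" --roll '[0, 0, 0]' --claw '[0.015, 0.015, 0.015]'

```text
clock: 19.38
position: [540.7, 110.2, 221.3]
ee_rot: [0.992, 0.128, -0.0, 0.0]
contact_force: [2.2, -6.1, 1.9]
gripper_width: 20.8
grasp_force: 58.9
```

```bash
python3 st.py
```

```text
t 19.38 pos [540.7 110.2 221.3] yaw 14.76 gauge 2.6 26.4 F g 0.6 -6.5 1.9 w 20.8 58.9
```

Request:
carry_out --pt "0 0.0006 0" --pt "0 0.0006 0" --pt "0 0.0006 0" --pt "0 0.0006 0" --pt "0 0.0006 0" --pt "0 0.0006 0" --roll '[0, 0, 0, 0, 0, 0]' --claw '[0.015, 0.022, 0.026, 0.032, 0.038, 0.038]'

```text
clock: 20.12
position: [540.7, 110.2, 221.1]
ee_rot: [0.992, 0.129, -0.0, -0.0]
contact_force: [1.2, -0.2, -0.3]
gripper_width: 38.1
grasp_force: 0.0
```

```bash
python3 st.py
```

```text
t 20.12 pos [540.7 110.2 221.1] yaw 14.77 gauge 2.5 26.4 F g 1.1 -0.4 -0.3 w 38.1 0.0
```

Request:
carry_out --pt "0 0 -0.015" --pt "0 0 -0.04" --pt "0 0 -0.07" --pt "0 0 -0.09" --pt "0 0 -0.09" --roll '[0, 0, 0, 0, 0]' --claw '[0.038, 0.038, 0.038, 0.038, 0.038]'

```text
clock: 20.75
position: [541.1, 110.2, 313.8]
ee_rot: [0.992, 0.129, 0.003, -0.001]
contact_force: [-0.4, 0.9, 0.0]
gripper_width: 38.3
grasp_force: 0.0
```

```bash
python3 st.py; python3 - <<'E'
from h import *
A=np.radians(14.77);gx=np.array([np.cos(A),np.sin(A)]);gy=np.array([-gx[1],gx[0]]);O=np.array([545,84])
for n in("scene",):
    p=get_image(n); save(p,"rel.png",(200,100,350,280),3)
    for t,z in(("post",0),("post_mid",50),("pointer_tip",48),("pointer_knob",50)):
        print(t,[(np.round(r["at"]).tolist(),round(r["conf"],2),((px2w(p,r["at"],z)[:2]-O)@np.c_[gx,gy]).round(1).tolist()) for r in place_of(p,t)][:3])
    w=cloud(p);q=w[(w[...,2]>60)&(w[...,2]<105)&(abs(w[...,0]-540)<25)&(abs(w[...,1]-109)<25)]
    for lo in(60,75,90): k=q[(q[:,2]>=lo)&(q[:,2]<lo+15)];print(lo,len(k),((np.median(k[:,:2],0)-O)@np.c_[gx,gy]).round(1))
E
```

```text
t 20.75 pos [541.1 110.2 313.8] yaw 14.78 gauge 3.0 26.3 F g -0.1 1.0 0.0 w 38.3 0.0
post [([124.0, 300.0], 0.92, [-177.1, -326.8]), ([282.0, 216.0], 0.82, [3.6, 24.7]), ([333.0, 154.0], 0.25, [28.9, 313.0])]
post_mid [([117.0, 280.0], 0.93, [-186.4, -319.1]), ([160.0, 321.0], 0.78, [-58.0, -357.6]), ([279.0, 198.0], 0.5, [-7.5, 31.7])]
pointer_tip [([316.0, 186.0], 0.68, [54.4, 113.2]), ([298.0, 178.0], 0.51, [2.9, 118.1])]
pointer_knob [([318.0, 185.0], 0.67, [58.4, 114.6])]
60 44 [ 4.5 17.8]
75 46 [ 3.7 18.1]
90 84 [ 2.3 22.7]
```

View pics/rel.png

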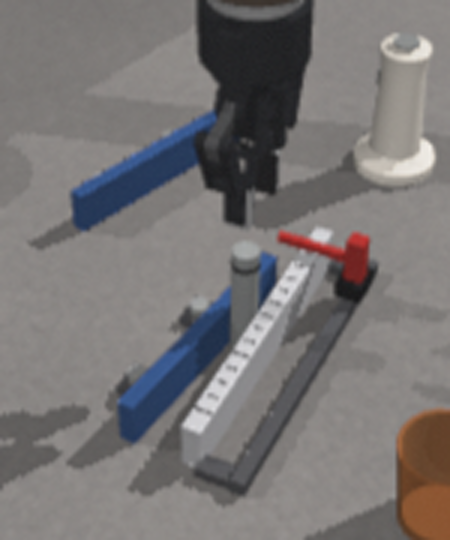

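The post stands upright and free between rail and blade (crop (245,290)). The pointer is still at its far end, with the knob at crop (357,258). Next I go over the knob with the fingers straddling it along the track.

Request:
carry_out --pt "0.03 -0.04 0" --pt "0.0593 -0.0845 0" --pt "0.0593 -0.0845 0" --pt "0.0593 -0.0845 0.03" --pt "0.0593 -0.0845 0.05" --pt "0.0593 -0.0845 0.05" --roll '[0, 0, 0, 0, 0, 0]' --claw '[0.046, 0.046, 0.046, 0.046, 0.046, 0.046]'

```text
clock: 21.75
position: [575.8, 205.9, 258.7]
ee_rot: [0.992, 0.128, -0.003, 0.001]
contact_force: [-0.3, 0.2, 0.1]
gripper_width: 45.6
grasp_force: 0.0
```

```bash
python3 st.py; python3 - <<'E'
from h import *
p=get_image("scene"); save(p,"knob.png",(230,80,380,240),3)
E
```

```text
t 21.75 pos [575.8 205.9 258.7] yaw 14.72 gauge 60.9 110.0 F g -0.2 0.3 0.1 w 45.6 0.0
```

View pics/knob.png

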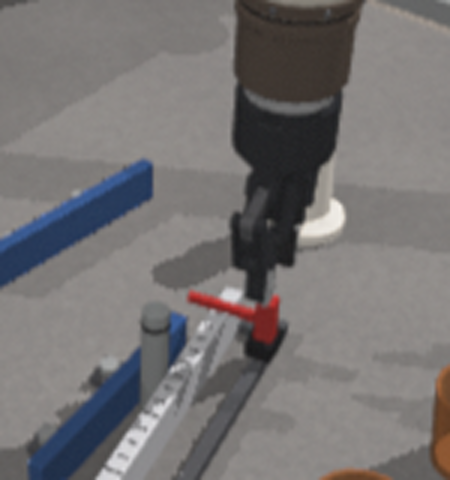

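The gripper is centred over the red knob (crop (267,320)), and the post stands untouched (crop (155,345)). I lower around the knob.

Request:
carry_out --pt "0 0 0.012" --pt "0 0 0.024" --pt "0 0 0.024" --roll '[0, 0, 0]' --claw '[0.046, 0.046, 0.046]'

```text
clock: 22.18
position: [576.2, 206.5, 235.9]
ee_rot: [0.992, 0.128, -0.001, 0.0]
contact_force: [-0.5, 0.2, 0.6]
gripper_width: 45.9
grasp_force: 0.0
```

Request:
carry_out --pt "0 0 0.01" --pt "0 0 0.02" --pt "0 0 0.02" --roll '[0, 0, 0]' --claw '[0.046, 0.046, 0.046]'

```text
clock: 22.55
position: [576.2, 206.6, 215.9]
ee_rot: [0.992, 0.128, -0.001, 0.0]
contact_force: [-0.2, 0.9, 0.0]
gripper_width: 46.4
grasp_force: 0.0
```

```bash
python3 st.py
```

```text
t 22.55 pos [576.2 206.6 215.9] yaw 14.75 gauge 61.5 110.6 F g 0.1 0.9 0.0 w 46.4 0.0
```

Request:
carry_out --pt "0 0 0" --pt "0 0 0" --pt "0 0.01 0" --pt "0 0.02 0" --pt "0 0.03 0" --pt "0 0.04 0" --pt "0 0.04 0" --roll '[0, 0, 0, 0, 0, 0, 0]' --claw '[0.034, 0.024, 0.024, 0.024, 0.024, 0.024, 0.024]'

```text
clock: 23.42
position: [586.8, 166.8, 217.0]
ee_rot: [0.992, 0.128, -0.001, 0.0]
contact_force: [-0.5, -0.4, 0.6]
gripper_width: 24.2
grasp_force: 0.0
```

```bash
python3 st.py; cat > pt.py <<'E'
from h import *
A=np.radians(14.77);gx=np.array([np.cos(A),np.sin(A)]);gy=np.array([-gx[1],gx[0]]);O=np.array([545,84])
for n in("top","scene"):
    p=get_image(n);w=cloud(p);I=p["img"].astype(int);R,G,B=I[...,0],I[...,1],I[...,2]
    g=(w[...,:2]-O)@np.c_[gx,gy]
    m=(R>G+70)&(R>B+70)&(w[...,2]>42)&(w[...,2]<58)&(g[...,0]>-12)&(g[...,0]<45)&(abs(g[...,1]-70)<70)
    q=g[m];print(n,len(q),"bar y med",np.median(q[:,1]).round(1) if len(q) else None, np.percentile(q[:,1],[5,95]).round(1) if len(q) else None)
E
python3 pt.py
```

```text
t 23.43 pos [586.8 166.8 217. ] yaw 14.68 gauge 61.6 69.4 F g -0.6 -0.3 0.6 w 24.2 0.0
top 53 bar y med 73.3 [70.2 77. ]
scene 51 bar y med 71.4 [68.3 75.9]
```

The pointer follows (bar centre at y≈73). I continue to about 6 mm short.

Request:
carry_out --pt "0 0.006 0" --pt "0 0.012 0" --pt "0 0.018 0" --pt "0 0.023 0" --pt "0 0.026 0" --pt "0 0.026 0" --roll '[0, 0, 0, 0, 0, 0]' --claw '[0.024, 0.024, 0.024, 0.024, 0.024, 0.024]'

```text
clock: 24.28
position: [593.7, 142.6, 217.3]
ee_rot: [0.992, 0.128, 0.0, 0.0]
contact_force: [0.8, -0.2, 0.8]
gripper_width: 24.1
grasp_force: 0.0
```

```bash
python3 st.py;python3 pt.py
```

```text
t 24.27 pos [593.7 142.6 217.3] yaw 14.76 gauge 62.1 44.2 F g 0.7 -0.4 0.8 w 24.1 0.0
top 51 bar y med 48.5 [45.2 51.8]
scene 34 bar y med 45.9 [43.2 50.1]
```

Request:
carry_out --pt "0 0.0015 0" --pt "0 0.003 0" --pt "0 0.004 0" --pt "0 0.004 0" --roll '[0, 0, 0, 0]' --claw '[0.024, 0.024, 0.024, 0.024]'

```text
clock: 24.88
position: [594.7, 139.3, 217.4]
ee_rot: [0.992, 0.129, 0.001, -0.0]
contact_force: [-0.6, 1.9, 1.3]
gripper_width: 23.7
grasp_force: 0.9
```

Request:
carry_out --pt "0 0.001 0" --pt "0 0.001 0" --roll '[0, 0]' --claw '[0.024, 0.024]'

```text
clock: 25.12
position: [594.8, 138.2, 217.2]
ee_rot: [0.992, 0.128, 0.0, -0.0]
contact_force: [0.8, 2.3, 1.5]
gripper_width: 24.1
grasp_force: 0.9
```

```bash
python3 st.py;python3 pt.py
```

```text
t 25.12 pos [594.8 138.2 217.2] yaw 14.76 gauge 62.0 39.7 F g 1.4 2.0 1.5 w 24.1 0.9
top 49 bar y med 44.7 [41.4 47.8]
scene 32 bar y med 42.5 [39.7 46.2]
```

Request:
carry_out --pt "0 0.001 0" --pt "0 0.001 0" --roll '[0, 0]' --claw '[0.024, 0.024]'

```text
clock: 25.48
position: [595.0, 137.1, 217.1]
ee_rot: [0.992, 0.128, 0.0, 0.0]
contact_force: [0.2, 2.9, 0.6]
gripper_width: 24.0
grasp_force: 0.9
```

```bash
python3 st.py
```

```text
t 25.48 pos [595.  137.1 217.1] yaw 14.76 gauge 61.9 38.6 F g 1.0 2.7 0.6 w 24.0 0.9
```

Request:
carry_out --pt "0 0.0007 0" --pt "0 0.0007 0" --roll '[0, 0]' --claw '[0.024, 0.024]'

```text
clock: 25.72
position: [595.1, 136.5, 217.1]
ee_rot: [0.992, 0.128, 0.0, 0.0]
contact_force: [-0.5, 1.8, 1.3]
gripper_width: 23.7
grasp_force: 0.9
```

```bash
python3 st.py
```

```text
t 25.73 pos [595.1 136.5 217.1] yaw 14.76 gauge 61.9 37.9 F g -0.0 1.9 1.3 w 23.7 0.9
```

Request:
carry_out --pt "0 0.0005 0" --pt "0 0.0005 0" --roll '[0, 0]' --claw '[0.024, 0.024]'

```text
clock: 25.98
position: [595.2, 136.0, 217.1]
ee_rot: [0.992, 0.128, 0.0, 0.0]
contact_force: [1.0, 2.2, 0.7]
gripper_width: 23.6
grasp_force: 0.9
```

```bash
python3 st.py
```

```text
t 25.98 pos [595.2 136.  217.1] yaw 14.76 gauge 61.9 37.4 F g 1.5 1.9 0.7 w 23.6 0.9
```

Request:
carry_out --pt "0 0.0005 0" --pt "0 0.0005 0" --roll '[0, 0]' --claw '[0.024, 0.024]'

```text
clock: 26.22
position: [595.4, 135.5, 217.1]
ee_rot: [0.992, 0.128, 0.0, 0.0]
contact_force: [0.8, 2.1, -0.3]
gripper_width: 24.4
grasp_force: 0.9
```

```bash
python3 st.py
```

```text
t 26.23 pos [595.4 135.5 217.1] yaw 14.76 gauge 61.9 36.9 F g 1.4 1.8 -0.3 w 24.4 0.9
```

Request:
carry_out --pt "0 0.0005 0" --pt "0 0.0005 0" --roll '[0, 0]' --claw '[0.024, 0.024]'

```text
clock: 26.48
position: [595.5, 135.2, 217.1]
ee_rot: [0.992, 0.128, 0.0, -0.0]
contact_force: [1.1, 3.0, 1.0]
gripper_width: 24.1
grasp_force: 1.6
```

```bash
python3 st.py; python3 pt.py
```

```text
t 26.48 pos [595.5 135.2 217.1] yaw 14.76 gauge 61.9 36.6 F g 1.8 2.6 1.0 w 24.1 1.6
top 43 bar y med 41.7 [38.3 44.1]
scene 26 bar y med 38.7 [36.8 43.1]
```

Request:
carry_out --pt "0 0.0004 0" --pt "0 0.0004 0" --roll '[0, 0]' --claw '[0.024, 0.024]'

```text
clock: 26.82
position: [595.5, 135.1, 217.1]
ee_rot: [0.992, 0.129, 0.0, -0.0]
contact_force: [-0.7, 4.4, 1.1]
gripper_width: 23.8
grasp_force: 2.5
```

```bash
python3 st.py
```

```text
t 26.82 pos [595.5 135.1 217.1] yaw 14.77 gauge 61.9 36.5 F g 0.4 4.5 1.1 w 23.8 2.5
```

Contact is felt: force rises and motion stalls at TCP y=36.5 (36.7 predicted). I back the finger off and lift away.

Request:
carry_out --pt "0 -0.002 0" --pt "0 -0.004 0" --pt "0 -0.004 0" --pt "0 -0.004 -0.03" --pt "0 -0.004 -0.07" --pt "0 -0.004 -0.12" --pt "0 -0.004 -0.16" --pt "0 -0.004 -0.16" --roll '[0, 0, 0, 0, 0, 0, 0, 0]' --claw '[0.024, 0.026, 0.028, 0.028, 0.028, 0.028, 0.028, 0.028]'

```text
clock: 27.82
position: [595.0, 138.4, 381.5]
ee_rot: [0.992, 0.129, 0.004, -0.001]
contact_force: [0.1, -0.2, -0.6]
gripper_width: 27.7
grasp_force: 0.0
```

```bash
python3 st.py; python3 pt.py; python3 - <<'E'
from h import *
p=get_image("scene"); save(p,"fin.png",(200,120,360,280),3.5)
print([(np.round(r["at"]),round(r["conf"],2)) for r in place_of(p,"post")][:3])
E
```

```text
t 27.82 pos [595.  138.4 381.5] yaw 14.78 gauge 62.3 39.8 F g 0.0 -0.2 -0.6 w 27.7 0.0
top 57 bar y med 41.3 [38.3 44.2]
scene 45 bar y med 39.1 [36.8 43. ]
[(array([172., 334.]), 0.71), (array([125., 297.]), 0.61), (array([281., 217.]), 0.57)]
```

View pics/fin.png

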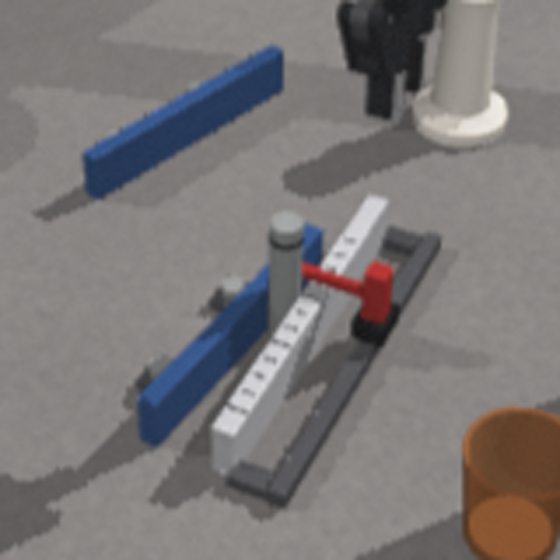

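The crop shows the post upright and wedged at (285,275), with the pointer bar touching it at (303,270). The gripper is clear. I hand in.

```bash
python3 -c "from bench import job_done; print(job_done())"
```

```text
the job is handed in; nothing more can be done
None
```

I wedged the steel post upright in the gauge under about a 10 N push, after re-gripping once because my first release tugged it slightly, then slid the red pointer until it just touched the post, let go and handed the job in at about 28 s; no verdict came back.

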